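# Every pot its own lid

### The job

Before these three lidded pots go to the kiln, put the mixed-up lids right: each of the three lids now lies on the wrong pot, so change them round until every pot wears the lid that fits it, lying level in the recess of its mouth. The bare plaster bat is there to lay a lid on meanwhile. Set the lids down rather than dropping them, leave the pots standing about where they are, and do not disturb the cup, the rib and the plaster block near by.

Things in the scene. Friction and masses are not known exactly. Their poses are not given: they have to be found in the camera images.
- tall_pot: The tall, narrow pot, unglazed brown clay, round. Origin: centre of underside; z up. Loose, hollow, 450 g, on a board 22 mm above the bench. Widest 86 mm; rim 84 mm across, its top at 105 mm. Mouth: a recess 7 mm deep for an inset lid, 66 mm across at its level ledge (98 mm up, with a 44 mm hole), 5 mm wider at the top. The small lid fits; seated, its origin is 98 mm above the pot's.
- round_pot: The middle, barrel-shaped pot, unglazed brown clay, round. Origin: centre of underside; z up. Loose, hollow, 600 g, on a board 22 mm above the bench. Widest 106 mm; rim 99 mm across, its top at 93 mm. Mouth: a recess 7 mm deep for an inset lid, 81 mm across at its level ledge (86 mm up, with a 48 mm hole), 5 mm wider at the top. The middle lid fits; seated, its origin is 86 mm above the pot's.
- squat_pot: The low, wide pot, unglazed brown clay, round. Origin: centre of underside; z up. Loose, hollow, 750 g, on a board 22 mm above the bench. Widest 118 mm; rim 114 mm across, its top at 83 mm. Mouth: a recess 7 mm deep for an inset lid, 96 mm across at its level ledge (76 mm up, with a 58 mm hole), 5 mm wider at the top. The large lid fits; seated, its origin is 76 mm above the pot's.
- small_lid: The smallest lid, unglazed brown clay, round. Origin: centre of underside; z up. Disc 60 mm across, flat underneath, 8 mm thick at the edge rising to 12.5 mm, with a round knob in the middle, 24 mm across, upright-sided from 19 to 33 mm above the origin, top at 38 mm. 70 g. At the start on the wrong pot, roughly centred: on the ledge of the round pot, too small for its recess.
- middle_lid: The middle lid, unglazed brown clay, round. Origin: centre of underside; z up. Disc 75 mm across, flat underneath, 8 mm thick at the edge rising to 12.5 mm, with a round knob in the middle, 26 mm across, upright-sided from 19 to 33 mm above the origin, top at 38 mm. 110 g. At the start on the wrong pot, roughly centred: on the ledge of the squat pot, too small for its recess.
- large_lid: The largest lid, unglazed brown clay, round. Origin: centre of underside; z up. Disc 90 mm across, flat underneath, 8 mm thick at the edge rising to 12.5 mm, with a round knob in the middle, 28 mm across, upright-sided from 19 to 33 mm above the origin, top at 38 mm. 150 g. At the start on the wrong pot, roughly centred: on top of the rim of the tall pot, too big for its recess.
- plaster_bat: Bare round disc of white plaster, 120 mm in diameter and 16 mm thick, lying loose on the ware board; origin: centre of its underside. Room to lay one lid on.
- water_cup: Small grey-green cup of water, 75 mm across, 48 mm high, standing beside the work; origin: centre of its underside. To be left alone.
- wood_rib: Flat kidney-shaped wooden rib, 43 x 100 x 8 mm, lying on the ware board; origin: centre of its underside, length along its y. To be left alone.
- plaster_block: Small white plaster block, 42 x 74 x 26 mm, lying on the ware board among the pots; origin: centre of its underside, length along its y. To be left alone.

How it is judged (in metres and radians):
At the end, for the whole second after the job is handed in: The small lid lies in the tall pot, the middle lid in the round pot and the large lid in the squat pot: each centred within 6 mm, at its seated height within 3 mm, level within 0.06 rad, at rest; the three pots stand upright within 40 mm of where they stood (horizontal distance between small_lid and tall_pot below 0.006 m and z of small_lid in the frame of tall_pot between 0.095 and 0.101 m and angle between each of small_lid, middle_lid, large_lid, tall_pot, round_pot, squat_pot's own z axis and vertical below 0.06 rad and linear speed of each of small_lid, middle_lid, large_lid below 0.02 m/s and angular speed of each of small_lid, middle_lid, large_lid below 0.2 rad/s and horizontal distance between middle_lid and round_pot below 0.006 m and z of middle_lid in the frame of round_pot between 0.083 and 0.089 m and horizontal distance between large_lid and squat_pot below 0.006 m and z of large_lid in the frame of squat_pot between 0.073 and 0.079 m and distance of each of tall_pot, round_pot, squat_pot from where it was at the start of the episode below 0.04 m); the robot touches nothing.
It fails at once if the small lid is let go and falls (more than about 2 cm) (linear speed of small_lid above 0.6 m/s and contact force between the fingers and small_lid below 0.05 N).
It fails at once if the middle lid is let go and falls (more than about 2 cm) (linear speed of middle_lid above 0.6 m/s and contact force between the fingers and middle_lid below 0.05 N).
It fails at once if the large lid is let go and falls (more than about 2 cm) (linear speed of large_lid above 0.6 m/s and contact force between the fingers and large_lid below 0.05 N).
It fails at once if a pot is tipped (over 0.3 rad) (angle between any of tall_pot, round_pot, squat_pot's own z axis and vertical above 0.3 rad).
It fails at once if the cup, the rib or the plaster block is moved by more than 3 cm (distance of any of water_cup, wood_rib, plaster_block from where it was at the start of the episode above 0.03 m).
It also fails if it takes over 99 s, if anything falls off the work surface, if the arm or the gripper's body presses on something with over 40 N, if the wrist force passes 120 N, or if a joint passes its speed limit or range.

### The arm

A 6-joint arm with a two-finger parallel gripper is mounted at the origin on a cart in front of the work surface, level with it; the furniture and walls round the work are solid. World frame = base frame: x ahead of the robot, y to its left, z up, the work surface at z = 0. Lengths are in m, angles in degrees, forces in N, time in s.
With the tool pointing down it reaches from about 0.4 to 0.825 m from the base axis. Payload 7 kg.
Tool frame: the origin (TCP) lies at the very end of the fingers, on their centre line; the grasp point (between the pads) lies hold_point_z behind it (hold_point_z is the distance from the TCP to the grasp point, in m); z points along the fingers, y is the line along which they close (so a half turn about z gives the same grasp; the last joint's range is limited). The gripper opens to 88 mm and grips with 3 to 60 N. Pads are 19 mm wide; open, the fingers measure 130 mm over their backs; the gripper's body (78 mm by 193 mm) begins 47 mm behind the grasp point.
Start: joints at [89.33, 20.546, 0.682, 0, -70.136, -16.507], TCP at [0.199, 0.645, 0.227] pointing down, gripper open.
Joint ranges: [-176.03, 176.03], [-82.01, 121.73], [-58.28, 71.71], [-173.87, 95.51], [-174.79, -0.11], [-173.66, 173.66]. Speed limits (degrees/s): [136.94, 136.94, 172.46, 180, 180, 180].

### API

Orientations are given as [roll, pitch, yaw] about the fixed x, y, z axes, in that order (R = Rz(yaw) Ry(pitch) Rx(roll)).
In Python, from plant import get_obs, snapshot, close_job, hold_point_z gives the robot as it stands.
- The arm moves only by the tool play_rows, never from a script. Its argument "commands" is a list that holds one entry, the list of rows, each a list of 7 numbers: the shift along the tool's x, y, z in cm, then the turn, a rotation vector about the tool's x, y, z in degrees, then the opening, from 0 (shut) to 1 (fully open). In form: [[[x, y, z, ax, ay, az, fingers], ...]]. A call has 1 to 20 rows; each row is the pose to reach, as a shift and turn from the pose commanded when the call began, along the tool's axes at that moment; what a row does not reach only later rows make up. A row lasts 1/12 s, in which the tool goes at most 41.7 mm and 7.16 degrees, less where a joint would pass 70% of its speed; a pose out of reach is approached as far as the arm can. A call with a gripper value outside its range is refused whole. The fingers move at their own pace and stop on an object; the grip force is fixed at half the most. Time passes only in rows, so rows that repeat a pose let the fingers close. It gives the time, the measured TCP pose, the force, the opening and the grip force at its end, in the units of the state.
- get_obs(): the state, without advancing time (a new reading comes with each control period).
- snapshot(name): name is "scene" or "top" or "wrist"; returns a dict with "frame" (384x512x3 uint8, red, green, blue), "camera_matrix" (3x3 intrinsics, pixels), "origin" and "attitude" of the camera in the world. Camera axes: x right, y down, z forward; pixel columns grow to the right and rows downward; lengths in m; the calibration is good to about 2 mm. The wrist camera is an equidistant fisheye: a pixel r from the principal point sees the ray r / f radians off the axis. A picture is of the moment at which its call begins. There is no depth.
- close_job(): hands the job in; it is judged then, once.
The state is a dict: "clock": time; "joint_pos": joint angles; "qvel": joint speeds; "tau": joint torques, N m; "tool_pos": TCP position; "orientation": TCP orientation; "force": force on the tool from outside, world axes, zero at the start; "moment": the same for the moment, N m; "opening": finger opening in m; "gripper_force": force on a finger pad.
Only numpy, scipy, OpenCV 4.12 (cv2) and the standard library are available. Lean on these libraries where they do the work, as an engineer would, in place of code of your own. Each camera call takes 0.05 s, during which the arm holds its last target. There are 200 camera calls.

## Working session

There is one attempt and no reset: what is moved stays moved. The work goes in short steps, Python scripts to look and compute and a tool call to move; the robot and the scene stay as the last step left them, time stands still between calls to the robot, and variables do not carry over. Pictures are saved under pics/ and viewed, at most 14 in all, crops included, and the job is handed in when it is done.

Besides the shell and the picture viewer there is one more tool, called after "Request:" as name(argument=value, ...) on one line, values as JSON. play_rows: Moves the arm, as the interface text tells. Its arguments: {"type":"object","properties":{"commands":{"type":"array","items":{"type":"array","items":{"type":"array","items":{"type":"number"}}}}},"required":["commands"]}

```bash
mkdir -p pics; ls
python3 - <<'E'
from plant import *
import cv2,numpy as np
o=get_obs();print(o,hold_point_z)
ims=[]
for n in("scene","top"):
    s=snapshot(n);print(n,s['camera_matrix'],s['origin'],s['attitude'])
    cv2.imwrite(f'pics/{n}0.png',s['frame'][:,:,::-1])
E
```

```text
pics
{'clock': 0.0, 'joint_pos': array([ 8.93302847e+01,  2.05906892e+01,  6.36596247e-01, -2.01403511e-02,
       -7.01338112e+01, -1.65075514e+01]), 'qvel': array([ 0.00430793, -0.12208544,  0.05996819,  0.07638379,  0.10923111,
       -0.00329633]), 'tau': array([-2.77938725e-04, -5.82710409e+01,  2.93062234e+01,  6.99726954e+00,
        6.94929447e-03, -1.57199293e-04]), 'tool_pos': array([0.19922134, 0.64445726, 0.22565246]), 'orientation': array([ 1.79910339e+02, -6.82658341e-03, -1.71841201e+01]), 'force': array([ 0.51590931, -0.46151727,  0.47567144]), 'moment': array([-0.03471238,  0.03442122, -0.04684984]), 'gripper_force': 0.0, 'opening': 0.0875793963282255} 0.0188
scene [[363.02561186   0.         258.59207691]
 [  0.         363.02561186 187.66295402]
 [  0.           0.           1.        ]] [0.05334134 0.45131146 0.66193988] [-129.72988084    0.29831122 -135.74690568]
top [[450.96012379   0.         260.20847455]
 [  0.         450.96012379 194.72327921]
 [  0.           0.           1.        ]] [ 0.36820215 -0.0091421   1.18659255] [-171.36363339   -0.24611101  -90.30243182]
```

View pics/scene0.png

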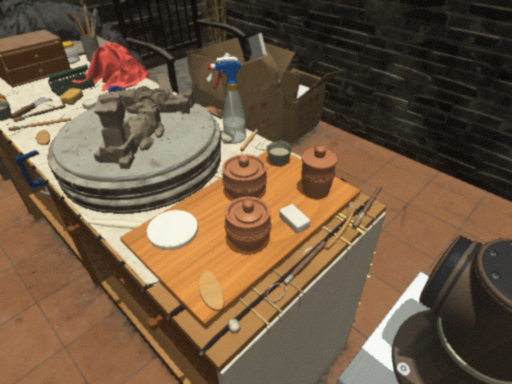

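View pics/top0.png

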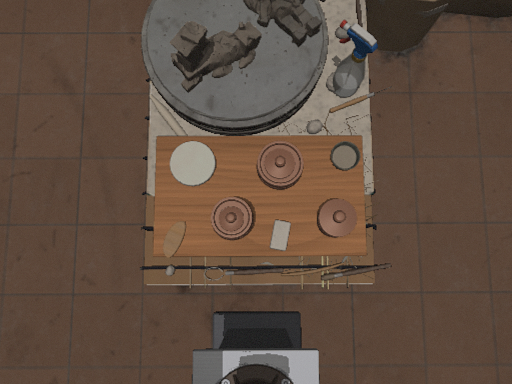

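The scene shows the tall pot with the large lid (top view 338,217), the round pot with the small lid (232,217), the squat pot with the middle lid (280,163), the bat (192,163), the cup (345,156), the block (281,235) and the rib (174,238).

```bash
cat > h.py <<'E'
from plant import *
import cv2,numpy as np
from scipy.spatial.transform import Rotation as R
def rot(a): return R.from_euler('xyz',a,degrees=True).as_matrix()
def cast(s,uv,z,fish=False):
    K=s['camera_matrix'];o=np.array(s['origin'])
    x=(uv[0]-K[0,2])/K[0,0];y=(uv[1]-K[1,2])/K[1,1]
    if fish:
        r=np.hypot(x,y)+1e-12;d=np.array([x/r*np.sin(r),y/r*np.sin(r),np.cos(r)])
    else: d=np.array([x,y,1.])
    d=rot(s['attitude'])@d
    return o+d*(z-o[2])/d[2]
def project(s,p,fish=False):
    K=s['camera_matrix'];c=rot(s['attitude']).T@(np.array(p)-s['origin'])
    if fish:
        r=np.hypot(c[0],c[1])+1e-12;t=np.arctan2(r,c[2]);x,y=c[0]/r*t,c[1]/r*t
    else: x,y=c[0]/c[2],c[1]/c[2]
    return np.array([x*K[0,0]+K[0,2],y*K[1,1]+K[1,2]])
def togo(p,yaw=None):
    "shift in tool axes (cm) from measured pose to world TCP p"
    o=get_obs();return rot(o['orientation']).T@(np.array(p)-o['tool_pos'])*100
E
python3 - <<'E'
from h import *
s=snapshot('top')
for n,uv,z in [('tall',(339,216),.165),('round',(231,217),.022+.086+.038),('squat',(280,161),.022+.076+.038),('bat',(192.5,163),.038),('cup',(345,156),.048),('block',(281,235),.048)]:
    print(n,cast(s,uv,z).round(4))
f=s['frame'];cv2.imwrite('pics/top1.png',cv2.resize(f[130:265,150:370],None,fx=3.6,fy=3.6,interpolation=cv2.INTER_CUBIC)[:,:,::-1])
w=snapshot('wrist');cv2.imwrite('pics/w0.png',w['frame'][:,:,::-1]);print(w['camera_matrix'],w['origin'],w['attitude'])
E
```

```text
tall [ 0.4735 -0.1935  0.165 ]
round [0.4744 0.0535 0.146 ]
squat [ 0.6088 -0.0621  0.136 ]
bat [0.6269 0.1608 0.038 ]
cup [ 0.6415 -0.2351  0.048 ]
block [ 0.4382 -0.0668  0.048 ]
[[297.31863964   0.         261.16324138]
 [  0.         297.31863964 188.14056987]
 [  0.           0.           1.        ]] [0.2729979  0.62133554 0.38295877] [ 1.63636999e+02 -7.59477454e-02 -1.07279783e+02]
```

View pics/top1.png

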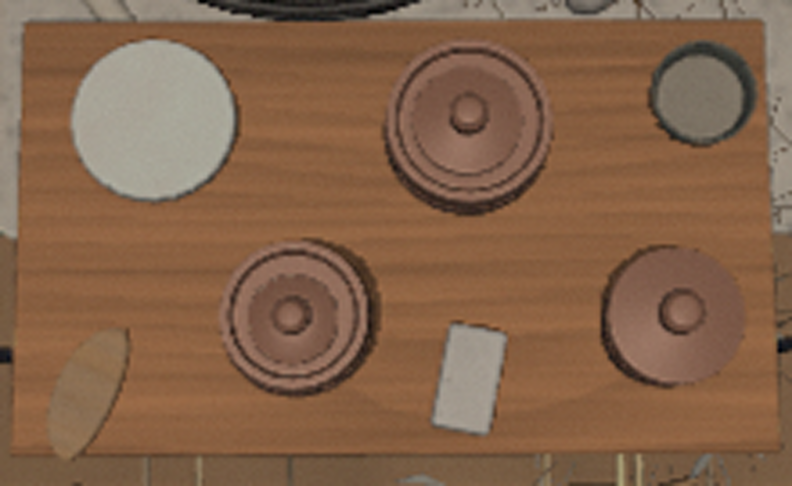

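View pics/w0.png

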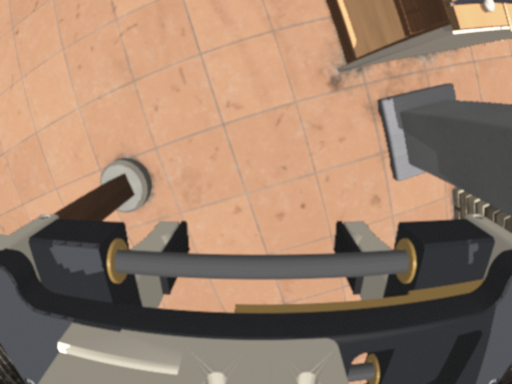

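Request:
play_rows(commands=[[[0,0,-4,0,0,0,1],[0,0,-8,0,0,-4,1],[2,1.5,-10.4,0,0,-8,1],[5,4,-10.4,0,0,-12,1],[8,6,-10.4,0,0,-17,1],[11,8,-10.4,0,0,-17.2,1],[14,10,-10.4,0,0,-17.2,1],[17,12,-10.4,0,0,-17.2,1],[20,14.5,-10.4,0,0,-17.2,1],[23,17,-10.4,0,0,-17.2,1],[26,19,-10.4,0,0,-17.2,1],[28,20.5,-10.4,0,0,-17.2,1],[29.8,21.7,-10.4,0,0,-17.2,1],[29.8,21.7,-10.4,0,0,-17.2,1]]])

```text
clock: 1.37
tool_pos: [0.4216, 0.3467, 0.3308]
orientation: [180.0, -0.0, -0.1]
force: [0.2, -0.3, 0.2]
opening: 0.0877
gripper_force: 0.0
```

Request:
play_rows(commands=[[[0.5,2,0,0,0,0,1],[1,5,0,0,0,0,1],[1.5,8,0,0,0,0,1],[2,11,0,0,0,0,1],[2.5,14,0,0,0,0,1],[3,17,0,0,0,0,1],[3.5,20,0,0,0,0,1],[4,23,0,0,0,0,1],[4.5,26,0,0,0,0,1],[4.8,29,0,0,0,0,1],[4.8,32,0,0,0,0,1],[4.8,35,0,0,0,0,1],[4.8,37.5,0,0,0,0,1],[4.8,38.7,0,0,0,0,1],[4.8,38.7,0,0,0,0,1],[4.8,38.7,0,0,0,0,1]]])

```text
clock: 2.7
tool_pos: [0.468, -0.0378, 0.3305]
orientation: [-180.0, 0.0, -0.1]
force: [0.0, 1.0, -0.3]
opening: 0.0877
gripper_force: 0.0
```

Run:
```python
from h import *
print(get_obs()['tool_pos'],get_obs()['joint_pos'].round(1))
w=snapshot('wrist');print(w['origin'],w['attitude'])
np.save('w1.npy',w,allow_pickle=True)
for n,p in [('large',(.4735,-.1935,.165)),('small',(.4744,.0535,.146)),('mid',(.6088,-.0621,.136))]: print(n,project(w,p,True).round(1))
cv2.imwrite('pics/w1.png',cv2.resize(w['frame'],None,fx=1.5,fy=1.5)[:,:,::-1])
```

```text
[ 0.46803097 -0.03775829  0.33048216] [ 19.5  -2.5 -13.8  -0.  -78.6  70.4]
[ 0.5451217  -0.03882591  0.48759151] [ 1.63625651e+02  1.58488427e-02 -9.01689008e+01]
large [391.7 169.1]
small [184.4 164.6]
mid [281.1  50. ]
```

View pics/w1.png

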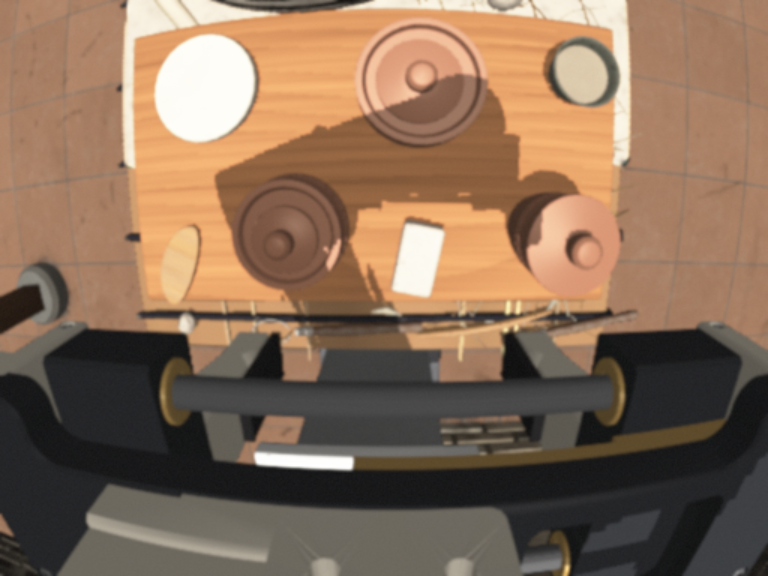

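The wrist view shows all three knobs: large (390,167), small (186,162) and middle (281,50) in native pixels, agreeing with the top view to 2–3 mm.

Run:
```python
from h import *
w=np.load('w1.npy',allow_pickle=True).item();s=snapshot('top')
def c(p):return (np.array(p)+.5)/3.6-.5+[150,130]
for n,a,b,z in [('large',(683,311),(584,250),.127),('small',(292,314),(279,243),.108),('mid',(468,113),(422,75),.098)]:
    print(n,cast(s,c(a),z+.03).round(4),cast(w,(np.array(b)+.5)/1.5-.5,z+.03,True).round(4))
# automatic: saturation/gray edges -> Hough for the knobs
for nm,im,fish in(('top',s,0),('wrist',w,1)):
    g=cv2.cvtColor(im['frame'],cv2.COLOR_RGB2GRAY)
    for n,p,kr,z in [('large',(.4735,-.1935,.157),.014,.127),('small',(.4744,.0535,.138),.012,.108),('mid',(.6088,-.0621,.128),.013,.098)]:
        u=project(im,p,fish);r=np.linalg.norm(project(im,np.array(p)+[0,kr,0],fish)-u)
        i,j=np.round(u).astype(int);k=22;roi=cv2.resize(g[max(0,j-k):j+k,i-k:i+k],None,fx=4,fy=4,interpolation=cv2.INTER_CUBIC)
        h=cv2.HoughCircles(cv2.createCLAHE(3).apply(roi),cv2.HOUGH_GRADIENT,1,200,param1=80,param2=8,minRadius=int(r*4*.85),maxRadius=int(r*4*1.2))
        if h is not None:
            x,y,rr=h[0,0];q=(x+.5)/4-.5+i-k,(y+.5)/4-.5+max(0,j-k);print(nm,n,np.round(q,1),cast(im,q,z+.03,fish).round(4),rr/4,r)
```

```text
large [ 0.4743 -0.1958  0.157 ] [ 0.4749 -0.1935  0.157 ]
small [0.4755 0.0545 0.138 ] [0.4762 0.0536 0.138 ]
mid [ 0.6106 -0.0616  0.128 ] [ 0.6105 -0.0627  0.128 ]
top large [338.8 216. ] [ 0.4743 -0.1944  0.157 ] 6.825 6.09703804480853
top small [243. 231.] [0.4424 0.0259 0.138 ] 5.025 5.144361599158144
top mid [287.2 154.2] [ 0.6272 -0.0802  0.128 ] 6.1 5.412401311535957
wrist large [387.8 166. ] [ 0.4754 -0.1915  0.157 ] 12.1 10.345053703689192
wrist small [185.2 162.8] [0.4751 0.0544 0.138 ] 10.025 9.307933423634317
wrist mid [280.8  50.2] [ 0.61   -0.0622  0.128 ] 10.875 10.944668021570164
```

Request:
play_rows(commands=[[[0.3,2,0,0,0,0,1],[0.6,5,0,0,0,0,1],[0.7,8,0,0,0,0,1],[0.7,11,2,0,0,0,1],[0.7,13.5,5,0,0,0,1],[0.7,15,8,0,0,0,1],[0.7,15.6,11,0,0,0,1],[0.7,15.6,11,0,0,0,1],[0.7,15.6,11,0,0,0,1],[0.7,15.6,11,0,0,0,1]]])

```text
clock: 3.63
tool_pos: [0.4765, -0.1929, 0.2224]
orientation: [180.0, -0.1, 0.1]
force: [0.9, 0.2, 2.0]
opening: 0.0879
gripper_force: 0.0
```

Run:
```python
from h import *
print([get_obs()['tool_pos'].round(4) for _ in range(3)])
w=snapshot('wrist')
u=project(w,(.4747,-.194,.157),True);print(u, project(w,get_obs()['tool_pos'],True))
print(togo((.4747,-.194,.1425)))
cv2.imwrite('pics/w2.png',w['frame'][:,:,::-1])
```

```text
[array([ 0.4765, -0.1929,  0.2224]), array([ 0.4765, -0.1929,  0.2224]), array([ 0.4765, -0.1929,  0.2224])]
[261.57356964 204.6088711 ] [259.63701916 238.71050984]
[-0.23022984  0.12037355  8.02869949]
```

View pics/w2.png

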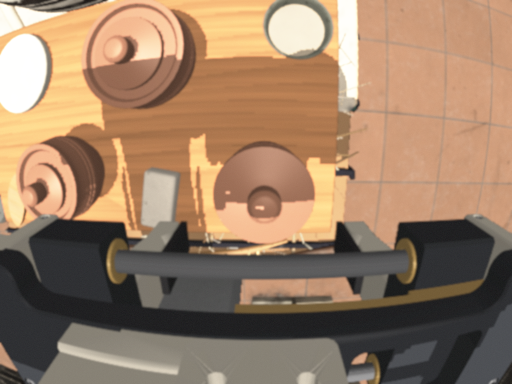

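Knob at (264,206), close to the prediction, the fingers straddling it; go down.

Request:
play_rows(commands=[[[-0.2,0.2,2,0,0,0,1],[-0.2,0.2,4,0,0,0,1],[-0.2,0.2,5.5,0,0,0,1],[-0.2,0.2,6.5,0,0,0,1],[-0.2,0.2,7,0,0,0,1],[-0.2,0.2,7.4,0,0,0,1],[-0.2,0.2,7.7,0,0,0,1],[-0.2,0.2,7.7,0,0,0,1],[-0.2,0.2,7.7,0,0,0,1]]])

```text
clock: 4.43
tool_pos: [0.4736, -0.1955, 0.1442]
orientation: [180.0, -0.1, 0.0]
force: [0.4, 0.1, -0.1]
opening: 0.0874
gripper_force: 0.0
```

Request:
play_rows(commands=[[[0,0,0.1,0,0,0,0.6],[0,0,0.1,0,0,0,0.4],[0,0,0.1,0,0,0,0.3],[0,0,0.1,0,0,0,0.2],[0,0,0.1,0,0,0,0.1],[0,0,0.1,0,0,0,0],[0,0,0.1,0,0,0,0],[0,0,0.1,0,0,0,0],[0,0,0.1,0,0,0,0],[0,0,0.1,0,0,0,0]]])

```text
clock: 5.27
tool_pos: [0.4732, -0.1954, 0.1425]
orientation: [-180.0, 0.0, 0.0]
force: [-0.7, -0.7, 0.2]
opening: 0.027
gripper_force: 30.3
```

Request:
play_rows(commands=[[[0,0,-0.3,0,0,0,0],[0,0,-1,0,0,0,0],[0,0,-2.5,0,0,0,0],[0,0,-5,0,0,0,0],[0,0,-8,0,0,0,0],[0,0,-10,0,0,0,0],[0,0,-11,0,0,0,0],[0,0,-11,0,0,0,0]]])

```text
clock: 5.93
tool_pos: [0.4743, -0.1956, 0.2552]
orientation: [180.0, -0.3, 0.0]
force: [0.2, 0.7, -0.9]
opening: 0.0265
gripper_force: 30.0
```

Run:
```python
from h import *
w=np.load('w1.npy',allow_pickle=True).item();s=snapshot('top')
for n,im,f in(('top',s,0),('w',w,1)):
    hsv=cv2.cvtColor(im['frame'],cv2.COLOR_RGB2HSV)
    m=((hsv[:,:,1]<60)&(hsv[:,:,2]>130)).astype('uint8')
    u=project(im,(.627,.161,.038),f).astype(int)
    nl,lab,st,ce=cv2.connectedComponentsWithStats(m)
    k=lab[u[1],u[0]];print(n,k,st[k])
    c,_=cv2.findContours((lab==k).astype('uint8'),0,1);c=max(c,key=len)[:,0]
    P=np.array([cast(im,q,.038,f)[:2] for q in c]);print(cv2.minEnclosingCircle(P.astype('f4')),P.mean(0))
o=get_obs();print(o['tool_pos'],o['gripper_force'],o['force'])
```

```text
top 130 [170 141  29  45 940]
((0.6277120113372803, 0.16254614293575287), 0.05911746621131897) [0.62855491 0.1792759 ]
w 5 [ 103   23   68   72 3798]
((0.627639889717102, 0.15938037633895874), 0.060199640691280365) [0.62713123 0.15874236]
[ 0.47341401 -0.19528776  0.25310999] 29.999654218554497 [-0.51517135 -0.16372988 -2.87582982]
```

Request:
play_rows(commands=[[[0.5,-1,0,0,0,0,0],[1.4,-3,0,0,0,0,0],[2.6,-6,0,0,0,0,0],[3.9,-9,0,0,0,0,0],[5.2,-12,0,0,0,0,0],[6.5,-15,0,0,0,0,0],[7.8,-18,0,0,0,0,0],[9.1,-21,0,0,0,0,0],[10.4,-24,0,0,0,0,0],[11.7,-27,0,0,0,0,0],[13,-30,0,0,0,0,0],[14.3,-33,1,0,0,0,0],[15,-34.8,3,0,0,0,0],[15.3,-35.5,6,0,0,0,0],[15.3,-35.5,9,0,0,0,0],[15.3,-35.5,12,0,0,0,0],[15.3,-35.5,15,0,0,0,0],[15.3,-35.5,17,0,0,0,0],[15.3,-35.5,17.5,0,0,0,0],[15.3,-35.5,17.5,0,0,0,0]]])

```text
clock: 7.65
tool_pos: [0.6241, 0.1591, 0.0742]
orientation: [179.8, 0.3, 0.0]
force: [-0.6, -0.3, -1.1]
opening: 0.0267
gripper_force: 30.0
```

Request:
play_rows(commands=[[[0.2,0,0.5,0,0,0,0],[0.2,0,1,0,0,0,0],[0.2,0,1.4,0,0,0,0],[0.2,0,1.7,0,0,0,0],[0.2,0,1.9,0,0,0,0],[0.2,0,1.9,0,0,0,0],[0.2,0,1.9,0,0,0,0]]])

```text
clock: 8.23
tool_pos: [0.6281, 0.1596, 0.0588]
orientation: [-180.0, -0.0, 0.0]
force: [-1.0, 0.3, -0.9]
opening: 0.0266
gripper_force: 30.0
```

Request:
play_rows(commands=[[[0,0,0.2,0,0,0,0],[0,0,0.4,0,0,0,0],[0,0,0.4,0,0,0,0],[0,0,0.4,0,0,0,0]]])

```text
clock: 8.57
tool_pos: [0.628, 0.1596, 0.0544]
orientation: [180.0, 0.0, 0.0]
force: [0.6, 0.0, -1.2]
opening: 0.0267
gripper_force: 30.0
```

Request:
play_rows(commands=[[[0,0,0.1,0,0,0,0],[0,0,0.15,0,0,0,0],[0,0,0.15,0,0,0,0],[0,0,0.15,0,0,0,0]]])

```text
clock: 8.9
tool_pos: [0.6282, 0.1597, 0.0536]
orientation: [-180.0, -0.0, 0.0]
force: [-2.3, -0.0, 4.6]
opening: 0.0266
gripper_force: 30.0
```

Request:
play_rows(commands=[[[0,0,0,0,0,0,0.2],[0,0,-0.1,0,0,0,0.4],[0,0,-0.1,0,0,0,0.8],[0,0,-0.1,0,0,0,1],[0,0,-0.1,0,0,0,1],[0,0,-0.1,0,0,0,1],[0,0,-1,0,0,0,1],[0,0,-3,0,0,0,1],[0,0,-6,0,0,0,1],[0,0,-10,0,0,0,1],[-1,1,-14,0,0,0,1],[-4,3,-15,0,0,0,1],[-7,5,-15,0,0,0,1],[-10,7,-15,0,0,0,1],[-13,9,-15,0,0,0,1],[-15.2,10.6,-15,0,0,0,1],[-15.2,10.6,-15,0,0,0,1],[-15.2,10.6,-15,0,0,0,1],[-15.2,10.6,-15,0,0,0,1]]])

```text
clock: 10.48
tool_pos: [0.4768, 0.0538, 0.2041]
orientation: [-180.0, -0.1, 0.0]
force: [1.3, 0.2, 0.1]
opening: 0.0875
gripper_force: 0.0
```

```bash
cat >> h.py <<'E'
def knob(im,p,kr,fish=True):
    u=project(im,p,fish);r=np.linalg.norm(project(im,np.array(p)+[0,kr,0],fish)-u)
    g=cv2.cvtColor(im['frame'],cv2.COLOR_RGB2GRAY)
    i,j=np.round(u).astype(int);k=24;y0=max(0,j-k)
    roi=cv2.resize(g[y0:j+k,i-k:i+k],None,fx=4,fy=4,interpolation=cv2.INTER_CUBIC)
    h=cv2.HoughCircles(cv2.createCLAHE(3).apply(roi),cv2.HOUGH_GRADIENT,1,200,param1=80,param2=8,minRadius=int(r*4*.85),maxRadius=int(r*4*1.2))
    if h is None: return None
    x,y,rr=h[0,0];q=(x+.5)/4-.5+i-k,(y+.5)/4-.5+y0
    return np.round(q,1),u.round(1),cast(im,q,p[2],fish).round(4)
def hole(im,p,r,fish=True):
    "dark hole near p: threshold, component, circle in plane"
    g=cv2.GaussianBlur(cv2.cvtColor(im['frame'],cv2.COLOR_RGB2GRAY),(3,3),0)
    u=project(im,p,fish).round().astype(int)
    R_=int(np.linalg.norm(project(im,np.array(p)+[0,r*1.25,0],fish)-u))
    mask=np.zeros_like(g);cv2.circle(mask,tuple(int(a) for a in u),R_,1,-1)
    t,_=cv2.threshold(g[mask>0].reshape(-1,1),0,255,cv2.THRESH_OTSU)
    m=((g<t)&(mask>0)).astype('uint8');nl,lab,st,ce=cv2.connectedComponentsWithStats(m)
    k=1+np.argmax(st[1:,4]);c,_=cv2.findContours((lab==k).astype('uint8'),0,1);c=max(c,key=len)[:,0]
    P=np.array([cast(im,q,p[2],fish)[:2] for q in c]).astype('f4')
    return t,st[k],cv2.minEnclosingCircle(P)
E
python3 - <<'E'
from h import *
w=snapshot('wrist');s=snapshot('top');print(get_obs()['tool_pos'])
print(knob(w,(.4758,.054,.138),.012))
print(hole(s,(.474,-.194,.12),.022,False))
print('bat lid',knob(s,(.628,.16,.068),.014,False))
print(togo((.4758,.054,.1235)))
cv2.imwrite('pics/w3.png',np.hstack([w['frame'],cv2.resize(s['frame'][130:265,150:370],(512,384))])[::,:,::-1][:, 100:900])
E
```

```text
[0.47691348 0.05407713 0.20331491]
(array([258.5, 203.2]), array([260. , 203.3]), array([0.4759, 0.0552, 0.138 ]))
(95.0, array([333, 209,  14,  19, 119], dtype=int32), ((0.473346084356308, -0.1968628615140915), 0.022119445726275444))
bat lid (array([206. , 171.8]), array([191.1, 160. ]), array([0.5974, 0.1218, 0.068 ]))
[-0.1150815   0.00852456  7.98143705]
```

View pics/w3.png

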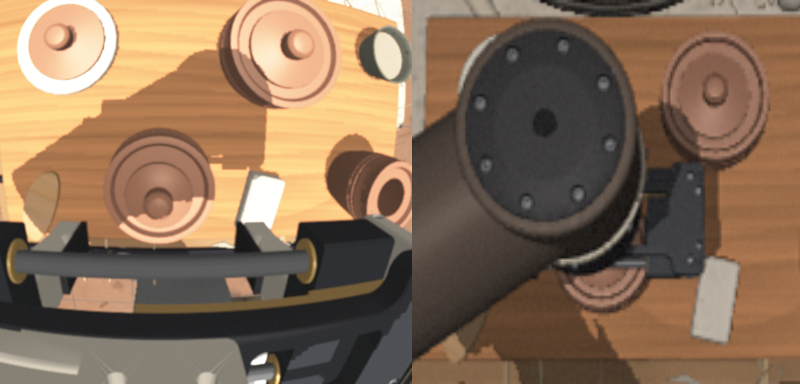

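The large lid lies well on the bat, the small knob is at (258,203) between the fingers, and the tall pot is open. Going down.

Request:
play_rows(commands=[[[-0.1,0,2,0,0,0,1],[-0.1,0,4,0,0,0,1],[-0.1,0,5.5,0,0,0,1],[-0.1,0,6.5,0,0,0,1],[-0.1,0,7.2,0,0,0,1],[-0.1,0,7.7,0,0,0,1],[-0.1,0,7.8,0,0,0,1],[-0.1,0,7.8,0,0,0,1],[-0.1,0,7.8,0,0,0,1]]])

```text
clock: 11.33
tool_pos: [0.4756, 0.0538, 0.1256]
orientation: [-180.0, -0.1, 0.0]
force: [0.1, 0.2, -0.4]
opening: 0.088
gripper_force: 0.0
```

Request:
play_rows(commands=[[[0,-0.05,0.1,0,0,0,0.6],[0,-0.05,0.2,0,0,0,0.4],[0,-0.05,0.2,0,0,0,0.3],[0,-0.05,0.2,0,0,0,0.2],[0,-0.05,0.2,0,0,0,0.1],[0,-0.05,0.2,0,0,0,0],[0,-0.05,0.2,0,0,0,0],[0,-0.05,0.2,0,0,0,0],[0,-0.05,0.2,0,0,0,0],[0,-0.05,0.2,0,0,0,0]]])

```text
clock: 12.17
tool_pos: [0.4751, 0.0541, 0.1231]
orientation: [-180.0, -0.0, 0.0]
force: [-0.2, 0.1, 0.0]
opening: 0.0265
gripper_force: 0.2
```

Request:
play_rows(commands=[[[0,0,0,0,0,0,0],[0,0,0,0,0,0,0],[0,0,0,0,0,0,0],[0,0,0,0,0,0,0]]])

```text
clock: 12.5
tool_pos: [0.4751, 0.0541, 0.1231]
orientation: [180.0, -0.0, 0.0]
force: [-0.5, -0.0, 0.8]
opening: 0.0228
gripper_force: 30.0
```

Request:
play_rows(commands=[[[0,0,-0.3,0,0,0,0],[0,0,-1,0,0,0,0],[0,0,-2.5,0,0,0,0],[0,0,-5,0,0,0,0],[0,0,-8,0,0,0,0],[0,1,-11,0,0,0,0],[0,3,-13.5,0,0,0,0],[0,6,-13.5,0,0,0,0],[0,9,-13.5,0,0,0,0],[0,12,-13.5,0,0,0,0],[0,14.5,-13.5,0,0,0,0],[0,15.4,-13.5,0,0,0,0],[0,15.4,-13.5,0,0,0,0],[0,15.4,-13.5,0,0,0,0]]])

```text
clock: 13.67
tool_pos: [0.475, -0.1002, 0.2583]
orientation: [-180.0, -0.0, -0.1]
force: [0.0, 0.5, -0.3]
opening: 0.0224
gripper_force: 30.0
```

Run:
```python
from h import *
w=snapshot('wrist');s=snapshot('top');o=get_obs();print(o['tool_pos'],o['gripper_force'])
print(hole(s,(.474,-.195,.12),.022,False))
print(hole(w,(.474,-.195,.12),.022))
print(project(w,(.474,-.195,.12),True))
np.save('w4.npy',w,allow_pickle=True)
cv2.imwrite('pics/w4.png',np.hstack([w['frame'],cv2.resize(s['frame'][165:255,300:390],(384,384),interpolation=cv2.INTER_CUBIC)])[::,:,::-1][:, 96:])
```

```text
[ 0.47518396 -0.09933979  0.25825099] 29.999935496452963
(77.0, array([326, 207,  19,  10, 124], dtype=int32), ((0.48417797684669495, -0.19228717684745789), 0.02249087207019329))
(147.0, array([ 326,  155,   47,   46, 1298], dtype=int32), ((0.47761476039886475, -0.19431686401367188), 0.026477864012122154))
[349.97019168 180.0729377 ]
```

View pics/w4.png

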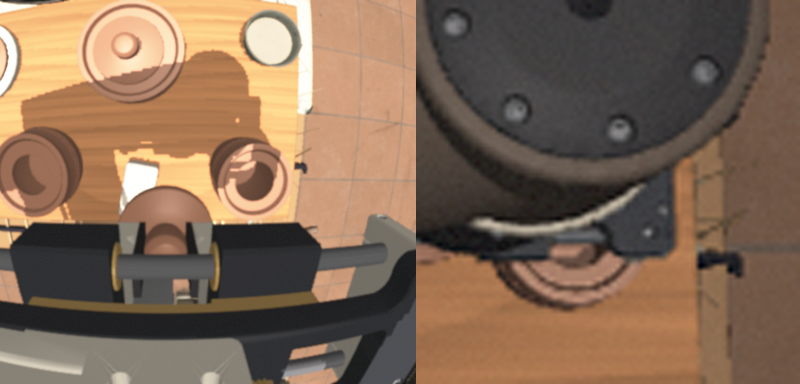

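Run:
```python
from h import *
w=np.load('w4.npy',allow_pickle=True).item()
f=w['frame'];a=cv2.resize(f[135:225,305:395],(400,400),interpolation=cv2.INTER_CUBIC);b=cv2.resize(f[125:225,85:185],(400,400),interpolation=cv2.INTER_CUBIC)
im=cv2.convertScaleAbs(np.hstack([a,b]),alpha=1.3)
cv2.imwrite('pics/w5.png',im[:,:,::-1])
```

```text
(no output)
```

View pics/w5.png

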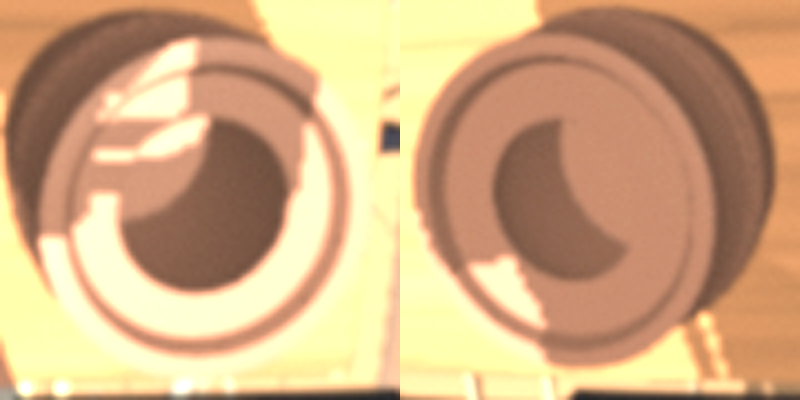

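```bash
cat >> h.py <<'E'
from scipy.optimize import least_squares
def fitc(im,pts,z,r,fish=True):
    P=np.array([cast(im,q,z,fish)[:2] for q in pts])
    a=least_squares(lambda c:np.hypot(*(P-c[:2]).T)-c[2],[*P.mean(0),r],loss='soft_l1',f_scale=.001).x
    b=least_squares(lambda c:np.hypot(*(P-c).T)-r,P.mean(0),loss='soft_l1',f_scale=.001).x
    return 'free',a.round(4),'fixed',b.round(4)
E
python3 - <<'E'
from h import *
w=np.load('w4.npy',allow_pickle=True).item()
def m(p,sc,o):return (np.array(p)+.5)/sc-.5+o
t=lambda p:m(p,40/9,[305,135]);r=lambda p:m(p,4,[85,125])
print('tall hole',fitc(w,t([(195,292),(245,275),(270,245),(285,195),(280,165),(255,130),(225,118),(120,215),(130,250),(155,280)]),.12,.022))
print('tall recess',fitc(w,t([(62,200),(350,200),(207,356),(205,65),(110,315),(300,310),(315,110)]),.127,.0355))
print('tall rim',fitc(w,t([(40,235),(205,370),(210,35),(110,335),(60,140),(310,75)]),.127,.042))
print('round hole',fitc(w,r([(157,120),(120,135),(100,165),(95,195),(105,230),(125,260),(155,278),(180,280),(205,270),(225,248)]),.108,.024))
print('round rim',fitc(w,r([(18,180),(40,100),(100,48),(160,33),(240,55),(300,125),(316,200),(305,290),(270,335),(200,365),(150,360)]),.115,.0495))
E
```

```text
tall hole ('free', array([ 0.4733, -0.1956,  0.0213]), 'fixed', array([ 0.4736, -0.1951]))
tall recess ('free', array([ 0.4731, -0.1953,  0.0353]), 'fixed', array([ 0.4731, -0.1951]))
tall rim ('free', array([ 0.4744, -0.1945,  0.04  ]), 'fixed', array([ 0.474 , -0.1965]))
round hole ('free', array([0.4779, 0.0541, 0.0233]), 'fixed', array([0.4782, 0.0534]))
round rim ('free', array([0.4789, 0.0515, 0.0484]), 'fixed', array([0.479, 0.052]))
```

Request:
play_rows(commands=[[[0,1,0,0,0,0,0],[-0.1,3,0,0,0,0,0],[-0.2,5.5,0,0,0,0,0],[-0.25,8,1,0,0,0,0],[-0.25,9.3,3,0,0,0,0],[-0.25,9.55,6,0,0,0,0],[-0.25,9.55,8.5,0,0,0,0],[-0.25,9.55,10,0,0,0,0],[-0.25,9.55,10.5,0,0,0,0],[-0.25,9.55,10.5,0,0,0,0],[-0.25,9.55,10.5,0,0,0,0]]])

```text
clock: 14.68
tool_pos: [0.4734, -0.1953, 0.1539]
orientation: [180.0, -0.0, 0.1]
force: [0.2, 0.3, 0.8]
opening: 0.0228
gripper_force: 30.0
```

Target z is about .135: 1.85 cm to go.

Request:
play_rows(commands=[[[-0.05,0,0.4,0,0,0,0],[-0.05,0,0.8,0,0,0,0],[-0.05,0,1.1,0,0,0,0],[-0.05,0,1.4,0,0,0,0],[-0.05,0,1.6,0,0,0,0],[-0.05,0,1.6,0,0,0,0],[-0.05,0,1.6,0,0,0,0]]])

```text
clock: 15.27
tool_pos: [0.4721, -0.1955, 0.137]
orientation: [180.0, 0.0, 0.0]
force: [-1.2, 0.2, -0.3]
opening: 0.0228
gripper_force: 30.0
```

Request:
play_rows(commands=[[[0,0,0.1,0,0,0,0],[0,0,0.2,0,0,0,0],[0,0,0.25,0,0,0,0],[0,0,0.25,0,0,0,0]]])

```text
clock: 15.6
tool_pos: [0.4724, -0.1955, 0.135]
orientation: [180.0, -0.0, 0.0]
force: [-1.3, 0.7, 2.8]
opening: 0.0226
gripper_force: 30.0
```

Request:
play_rows(commands=[[[0,0,0,0,0,0,0.2],[0,0,-0.1,0,0,0,0.4],[0,0,-0.1,0,0,0,0.8],[0,0,-0.1,0,0,0,1],[0,0,-0.1,0,0,0,1],[0,0,-0.1,0,0,0,1],[0,0,-1,0,0,0,1],[0,0,-3,0,0,0,1],[0,0,-6,0,0,0,1],[0,-1,-9,0,0,0,1],[0,-4,-12,0,0,0,1],[0,-7,-12.5,0,0,0,1],[0,-9.5,-12.5,0,0,0,1],[0,-9.5,-12.5,0,0,0,1],[0,-9.5,-12.5,0,0,0,1]]])

```text
clock: 16.85
tool_pos: [0.4722, -0.0994, 0.2605]
orientation: [-180.0, -0.1, 0.2]
force: [0.3, -0.7, -0.1]
opening: 0.0878
gripper_force: 0.0
```

Run:
```python
from h import *
w=snapshot('wrist');print(get_obs()['tool_pos'])
np.save('w6.npy',w,allow_pickle=True)
print(knob(w,(.4733,-.1953,.15),.012),knob(w,(.6105,-.062,.128),.013))
f=w['frame'];a=cv2.resize(f[135:225,305:395],(400,400),interpolation=cv2.INTER_CUBIC);b=cv2.resize(f[0:110,170:280],(400,400),interpolation=cv2.INTER_CUBIC)
im=cv2.convertScaleAbs(np.hstack([a,b]),alpha=1.2)
cv2.imwrite('pics/w6.png',im[:,:,::-1])
```

```text
[ 0.47217552 -0.10012794  0.26018038]
(array([356.8, 187.5]), array([359.1, 185.9]), array([ 0.4716, -0.193 ,  0.15  ])) (array([222.2,  42.8]), array([221.6,  42.3]), array([ 0.61  , -0.0626,  0.128 ]))
```

View pics/w6.png

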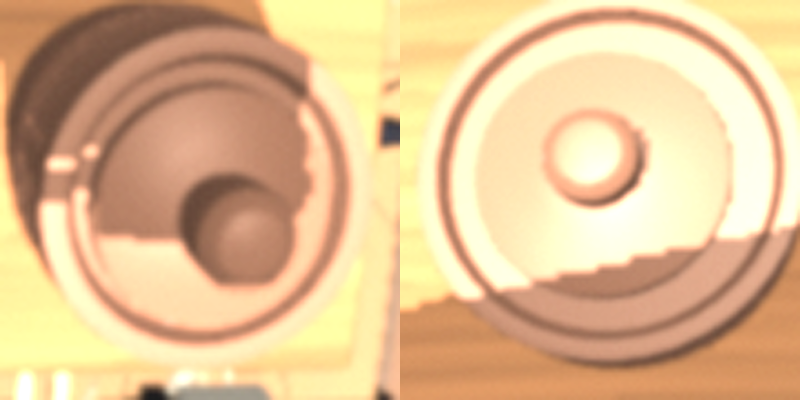

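The small lid sits inside the tall pot's recess with an even gap all round. The middle knob is at (222,43).

Request:
play_rows(commands=[[[1,-0.3,0,0,0,0,1],[3,-0.8,0,0,0,0,1],[6,-1.6,0,0,0,0,1],[9,-2.5,1,0,0,0,1],[12,-3.3,3,0,0,0,1],[13.8,-3.75,5,0,0,0,1],[13.8,-3.75,6,0,0,0,1],[13.8,-3.75,6,0,0,0,1],[13.8,-3.75,6,0,0,0,1]]])

```text
clock: 17.65
tool_pos: [0.6098, -0.0639, 0.1987]
orientation: [180.0, 0.1, -0.0]
force: [-0.4, -0.1, 1.1]
opening: 0.0879
gripper_force: 0.0
```

Run:
```python
from h import *
w=np.load('w6.npy',allow_pickle=True).item()
q=lambda p:(np.array(p)+.5)/(400/110)-.5+[170,0]
print('squat',fitc(w,q([(38,175),(383,165),(215,8),(215,338),(90,60),(340,65)]),.105,.0505))
print('midlid',fitc(w,q([(76,170),(333,160),(205,52),(205,297),(110,265)]),.102,.0375))
w=snapshot('wrist');print(get_obs()['tool_pos']);print(knob(w,(.6102,-.0624,.128),.013));print(togo((.6102,-.0624,.1135)))
```

```text
squat ('free', array([ 0.611 , -0.064 ,  0.0499]), 'fixed', array([ 0.6107, -0.064 ]))
midlid ('free', array([ 0.6106, -0.0624,  0.0376]), 'fixed', array([ 0.6106, -0.0624]))
[ 0.61009536 -0.06377402  0.1999912 ]
(array([257.8, 198.8]), array([258.3, 199.5]), array([ 0.6108, -0.062 ,  0.128 ]))
[ 0.01168477 -0.1418852   8.64904652]
```

Request:
play_rows(commands=[[[0.05,-0.15,2,0,0,0,1],[0.05,-0.15,4,0,0,0,1],[0.05,-0.15,5.5,0,0,0,1],[0.05,-0.15,7,0,0,0,1],[0.05,-0.15,7.8,0,0,0,1],[0.05,-0.15,8.2,0,0,0,1],[0.05,-0.15,8.4,0,0,0,1],[0.05,-0.15,8.4,0,0,0,1],[0.05,-0.15,8.4,0,0,0,1]]])

```text
clock: 18.45
tool_pos: [0.6113, -0.0614, 0.1167]
orientation: [-180.0, -0.1, 0.0]
force: [-0.2, -0.8, -0.1]
opening: 0.088
gripper_force: 0.0
```

Request:
play_rows(commands=[[[0,0,0.1,0,0,0,0.6],[0,0,0.25,0,0,0,0.4],[0,0,0.25,0,0,0,0.3],[0,0,0.25,0,0,0,0.2],[0,0,0.25,0,0,0,0.1],[0,0,0.25,0,0,0,0],[0,0,0.25,0,0,0,0],[0,0,0.25,0,0,0,0],[0,0,0.25,0,0,0,0],[0,0,0.25,0,0,0,0],[0,0,0.25,0,0,0,0],[0,0,0.25,0,0,0,0]]])

```text
clock: 19.45
tool_pos: [0.6107, -0.0614, 0.1131]
orientation: [-180.0, -0.0, 0.0]
force: [0.7, -0.7, 0.3]
opening: 0.0248
gripper_force: 30.0
```

Request:
play_rows(commands=[[[0,0,-0.3,0,0,0,0],[0,0,-1,0,0,0,0],[0,0,-2.5,0,0,0,0],[0,0,-5,0,0,0,0],[-0.5,-0.4,-8,0,0,0,0],[-2,-1.7,-10,0,0,0,0],[-4,-3.5,-10,0,0,0,0],[-6,-5.2,-10,0,0,0,0],[-8,-6.9,-10,0,0,0,0],[-10,-8.6,-10,0,0,0,0],[-12,-10.3,-10,0,0,0,0],[-13,-11.2,-9,0,0,0,0],[-13.25,-11.4,-7,0,0,0,0],[-13.25,-11.4,-5,0,0,0,0],[-13.25,-11.4,-3.3,0,0,0,0],[-13.25,-11.4,-3.3,0,0,0,0],[-13.25,-11.4,-3.3,0,0,0,0]]])

```text
clock: 20.87
tool_pos: [0.4779, 0.0524, 0.1463]
orientation: [180.0, 0.1, 0.0]
force: [0.1, 0.8, -0.4]
opening: 0.0249
gripper_force: 30.0
```

Run:
```python
from h import *
print(togo((.4782,.0527,.1231)), get_obs()['gripper_force'])
```

```text
[ 0.03609868 -0.03400705  2.31837176] 29.99997115053702
```

Request:
play_rows(commands=[[[0,0,0.4,0,0,0,0],[0,0,0.9,0,0,0,0],[0,0,1.3,0,0,0,0],[0,0,1.6,0,0,0,0],[0,0,1.9,0,0,0,0],[0,0,2.0,0,0,0,0],[0,0,2.0,0,0,0,0],[0,0,2.0,0,0,0,0]]])

```text
clock: 21.53
tool_pos: [0.4782, 0.0526, 0.1261]
orientation: [180.0, 0.0, 0.0]
force: [-0.5, -0.7, -1.2]
opening: 0.0249
gripper_force: 30.0
```

Request:
play_rows(commands=[[[0,0,0.1,0,0,0,0],[0,0,0.2,0,0,0,0],[0,0,0.3,0,0,0,0],[0,0,0.3,0,0,0,0]]])

```text
clock: 21.87
tool_pos: [0.4782, 0.0527, 0.1231]
orientation: [-180.0, -0.0, 0.0]
force: [0.1, 1.1, -0.7]
opening: 0.0248
gripper_force: 30.0
```

Request:
play_rows(commands=[[[0,0,0.05,0,0,0,0],[0,0,0.1,0,0,0,0],[0,0,0.1,0,0,0,0],[0,0,0.1,0,0,0,0]]])

```text
clock: 22.2
tool_pos: [0.4783, 0.0527, 0.1229]
orientation: [-180.0, -0.0, 0.0]
force: [-3.4, 1.2, 8.0]
opening: 0.0247
gripper_force: 30.0
```

Request:
play_rows(commands=[[[0,0,-0.1,0,0,0,0.2],[0,0,-0.2,0,0,0,0.4],[0,0,-0.2,0,0,0,0.8],[0,0,-0.2,0,0,0,1],[0,0,-0.2,0,0,0,1],[0,0,-0.2,0,0,0,1],[0,0,-1,0,0,0,1],[0,0,-3,0,0,0,1],[0,0,-6,0,0,0,1],[0,-1,-9,0,0,0,1],[0,-4,-12,0,0,0,1],[0,-6.5,-13,0,0,0,1],[0,-7.7,-13,0,0,0,1],[0,-7.7,-13,0,0,0,1],[0,-7.7,-13,0,0,0,1]]])

```text
clock: 23.45
tool_pos: [0.4774, 0.1296, 0.2514]
orientation: [180.0, 0.1, 0.1]
force: [-0.1, 0.6, -0.3]
opening: 0.0872
gripper_force: 0.0
```

Run:
```python
from h import *
w=snapshot('wrist');print(get_obs()['tool_pos'])
np.save('w7.npy',w,allow_pickle=True)
print(knob(w,(.628,.16,.068),.014))
for p in [(.478,.053,.12),(.611,-.063,.1),(.628,.16,.05)]: print(project(w,p,True))
cv2.imwrite('pics/w7.png',cv2.resize(w['frame'][:250],(800,391),interpolation=cv2.INTER_CUBIC)[:,:,::-1])
```

```text
[0.47733685 0.12905753 0.25114679]
(array([235.5,  40.2]), array([233.5,  40.2]), array([0.6278, 0.1577, 0.068 ]))
[335.12109573 180.25469974]
[429.93676449  63.79873408]
[234.82227517  43.19555718]
```

View pics/w7.png

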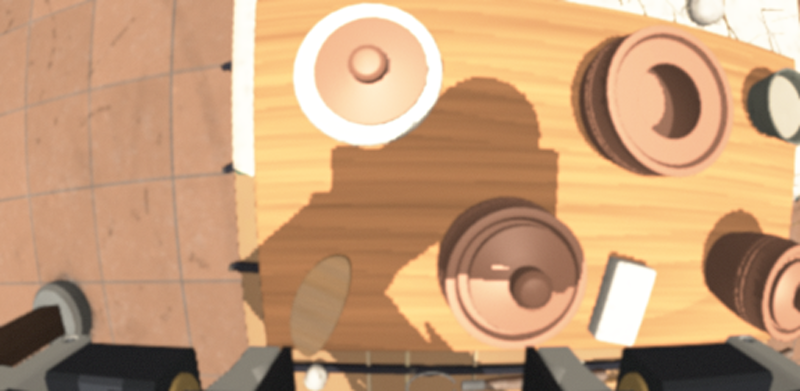

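The middle lid looks seated in the round pot, the large lid's knob is at (236,40) on the bat, and the squat pot is open.

Request:
play_rows(commands=[[[1,-0.2,0,0,0,0,1],[3,-0.6,0,0,0,0,1],[6,-1.2,0,0,0,0,1],[9,-1.8,1,0,0,0,1],[12,-2.4,3,0,0,0,1],[14.5,-2.9,6,0,0,0,1],[15.05,-2.95,9,0,0,0,1],[15.05,-2.95,11,0,0,0,1],[15.05,-2.95,11,0,0,0,1],[15.05,-2.95,11,0,0,0,1]]])

```text
clock: 24.33
tool_pos: [0.6282, 0.1576, 0.1404]
orientation: [179.9, 0.2, -0.0]
force: [1.1, 0.2, 0.2]
opening: 0.0876
gripper_force: 0.0
```

Run:
```python
from h import *
w=snapshot('wrist');print(get_obs()['tool_pos']);print(knob(w,(.628,.159,.068),.014));print(togo((.628,.159,.0535)))
```

```text
[0.62910201 0.15831487 0.14237632]
(array([258.2, 197. ]), array([258.3, 199.5]), array([0.6302, 0.159 , 0.068 ]))
[-0.10846641 -0.07656224  8.88758732]
```

Request:
play_rows(commands=[[[0,-0.1,2,0,0,0,1],[0,-0.1,4,0,0,0,1],[0,-0.1,5.5,0,0,0,1],[0,-0.1,7,0,0,0,1],[0,-0.1,7.8,0,0,0,1],[0,-0.1,8.2,0,0,0,1],[0,-0.1,8.3,0,0,0,1],[0,-0.1,8.3,0,0,0,1],[0,-0.1,8.3,0,0,0,1]]])

```text
clock: 25.13
tool_pos: [0.6293, 0.1604, 0.0604]
orientation: [-180.0, -0.1, 0.0]
force: [0.1, -0.6, 0.2]
opening: 0.0878
gripper_force: 0.0
```

Request:
play_rows(commands=[[[0,0,0.2,0,0,0,0.8],[0,0,0.4,0,0,0,0.7],[0,0,0.6,0,0,0,0.6],[0,0,0.6,0,0,0,0.5],[0,0,0.6,0,0,0,0.3],[0,0,0.6,0,0,0,0],[0,0,0.6,0,0,0,0],[0,0,0.6,0,0,0,0],[0,0,0.6,0,0,0,0],[0,0,0.6,0,0,0,0],[0,0,0.6,0,0,0,0],[0,0,0.6,0,0,0,0],[0,0,0.6,0,0,0,0]]])

```text
clock: 26.22
tool_pos: [0.6286, 0.1601, 0.0531]
orientation: [180.0, -0.0, 0.0]
force: [-0.4, 1.1, 0.0]
opening: 0.0267
gripper_force: 30.0
```

Request:
play_rows(commands=[[[0,0,-0.3,0,0,0,0],[0,0,-1,0,0,0,0],[0,0,-2.5,0,0,0,0],[0,0,-5,0,0,0,0],[0,0,-8,0,0,0,0],[0,0,-11,0,0,0,0],[0,0,-14,0,0,0,0],[-0.5,1,-17,0,0,0,0],[-2,3,-19.5,0,0,0,0],[-4,5.5,-20,0,0,0,0],[-6,8,-20,0,0,0,0],[-8,10.5,-20,0,0,0,0],[-8.8,12,-20,0,0,0,0],[-8.8,12,-20,0,0,0,0],[-8.8,12,-20,0,0,0,0]]])

```text
clock: 27.47
tool_pos: [0.5405, 0.0394, 0.2541]
orientation: [-180.0, -0.1, -0.0]
force: [0.0, 0.4, -1.3]
opening: 0.0269
gripper_force: 30.0
```

Run:
```python
from h import *
w=snapshot('wrist');o=get_obs();print(o['tool_pos'],o['gripper_force'])
np.save('w8.npy',w,allow_pickle=True)
u=project(w,(.611,-.064,.1),True).round().astype(int);print(u)
x0,y0=u[0]-65,max(0,u[1]-65);print(x0,y0)
cv2.imwrite('pics/w8.png',cv2.convertScaleAbs(cv2.resize(w['frame'][y0:y0+130,x0:x0+130],(520,520),interpolation=cv2.INTER_CUBIC),alpha=1.1)[:,:,::-1])
```

```text
[0.5409341  0.0400504  0.25375738] 29.999770416179672
[357 112]
292 47
```

View pics/w8.png

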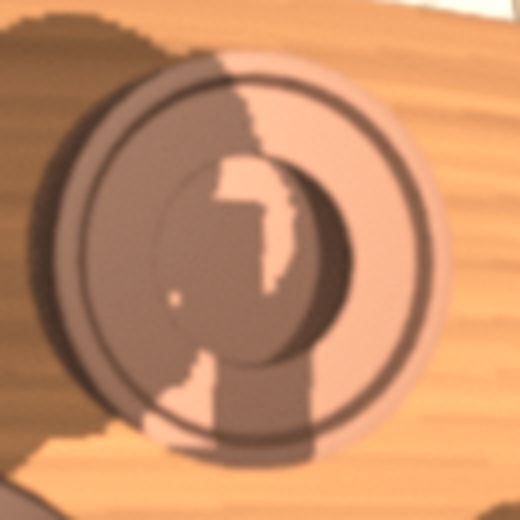

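Run:
```python
from h import *
w=np.load('w8.npy',allow_pickle=True).item()
q=lambda p:(np.array(p)+.5)/4-.5+[292,47]
print(fitc(w,q([(155,260),(352,262),(250,367),(255,155)]),.098,.029))
print(fitc(w,q([(78,260),(434,260),(255,75),(255,447)]),.105,.0505))
print(fitc(w,q([(55,250),(450,265),(245,50),(255,468)]),.105,.057))
```

```text
('free', array([ 0.6111, -0.0632,  0.0287]), 'fixed', array([ 0.6111, -0.0632]))
('free', array([ 0.6112, -0.0634,  0.0503]), 'fixed', array([ 0.6112, -0.0634]))
('free', array([ 0.6116, -0.0629,  0.0562]), 'fixed', array([ 0.6116, -0.063 ]))
```

Request:
play_rows(commands=[[[0.7,1,0,0,0,0,0],[2,3,0,0,0,0,0],[4,6,0,0,0,0,0],[6,9,1,0,0,0,0],[7,10.3,3,0,0,0,0],[7,10.3,6,0,0,0,0],[7,10.3,9,0,0,0,0],[7,10.3,11,0,0,0,0],[7,10.3,11.6,0,0,0,0],[7,10.3,11.6,0,0,0,0],[7,10.3,11.6,0,0,0,0],[7,10.3,11.6,0,0,0,0]]])

```text
clock: 28.52
tool_pos: [0.6121, -0.0626, 0.1387]
orientation: [180.0, -0.1, 0.1]
force: [-0.2, -0.6, -0.7]
opening: 0.0267
gripper_force: 30.0
```

Run:
```python
from h import *
print(togo((.6106,-.0633,.1131)), get_obs()['gripper_force'])
```

```text
[-0.15773171  0.07077916  2.56111498] 29.999729075934738
```

Request:
play_rows(commands=[[[-0.1,0.05,0.4,0,0,0,0],[-0.1,0.05,0.9,0,0,0,0],[-0.1,0.05,1.3,0,0,0,0],[-0.1,0.05,1.7,0,0,0,0],[-0.1,0.05,2,0,0,0,0],[-0.1,0.05,2.2,0,0,0,0],[-0.1,0.05,2.2,0,0,0,0],[-0.1,0.05,2.2,0,0,0,0]]])

```text
clock: 29.18
tool_pos: [0.6096, -0.0634, 0.115]
orientation: [180.0, 0.0, 0.0]
force: [0.2, -0.1, -0.9]
opening: 0.0272
gripper_force: 30.0
```

Request:
play_rows(commands=[[[0.1,0,0.1,0,0,0,0],[0.1,0,0.2,0,0,0,0],[0.1,0,0.25,0,0,0,0],[0.1,0,0.25,0,0,0,0]]])

```text
clock: 29.52
tool_pos: [0.611, -0.0634, 0.1131]
orientation: [180.0, -0.0, 0.0]
force: [-0.4, 0.3, 2.8]
opening: 0.0268
gripper_force: 30.0
```

Request:
play_rows(commands=[[[0,0,-0.05,0,0,0,0.2],[0,0,-0.1,0,0,0,0.4],[0,0,-0.1,0,0,0,0.8],[0,0,-0.1,0,0,0,1],[0,0,-0.1,0,0,0,1],[0,0,-0.1,0,0,0,1],[0,0,-1,0,0,0,1],[0,0,-3,0,0,0,1],[0,0,-6,0,0,0,1],[0,0,-9,0,0,0,1],[-2,0,-12,0,0,0,1],[-5,0,-15,0,0,0,1],[-8,0,-17,0,0,0,1],[-11,0,-17,0,0,0,1],[-13.5,0,-17,0,0,0,1],[-13.5,0,-17,0,0,0,1],[-13.5,0,-17,0,0,0,1]]])

```text
clock: 30.93
tool_pos: [0.4749, -0.0635, 0.2843]
orientation: [-180.0, -0.2, 0.1]
force: [0.9, 0.1, 0.2]
opening: 0.0876
gripper_force: 0.0
```

Run:
```python
from h import *
w=snapshot('wrist');s=snapshot('scene');o=get_obs();print(o['tool_pos'],o['force'])
np.save('w9.npy',w,allow_pickle=True);f=w['frame']
print([project(w,p,True).round() for p in [(.473,-.195,.12),(.478,.053,.108),(.611,-.063,.1)]])
a=[]
for p in [(.473,-.195,.12),(.478,.053,.108),(.611,-.063,.1)]:
    u=project(w,p,True).round().astype(int);x0,y0=u[0]-45,max(0,u[1]-45);a.append(cv2.resize(f[y0:y0+90,x0:x0+90],(266,266),interpolation=cv2.INTER_CUBIC))
top=np.hstack(a);b=cv2.resize(s['frame'][130:270,120:390],(798,330),interpolation=cv2.INTER_CUBIC)
cv2.imwrite('pics/w9.png',np.vstack([top,b[:330]])[:,:,::-1])
```

```text
[ 0.476096   -0.06339384  0.28331223] [ 0.76289697 -0.77004425 -0.12972804]
[array([373., 176.]), array([163., 169.]), array([260.,  53.])]
```

View pics/w9.png

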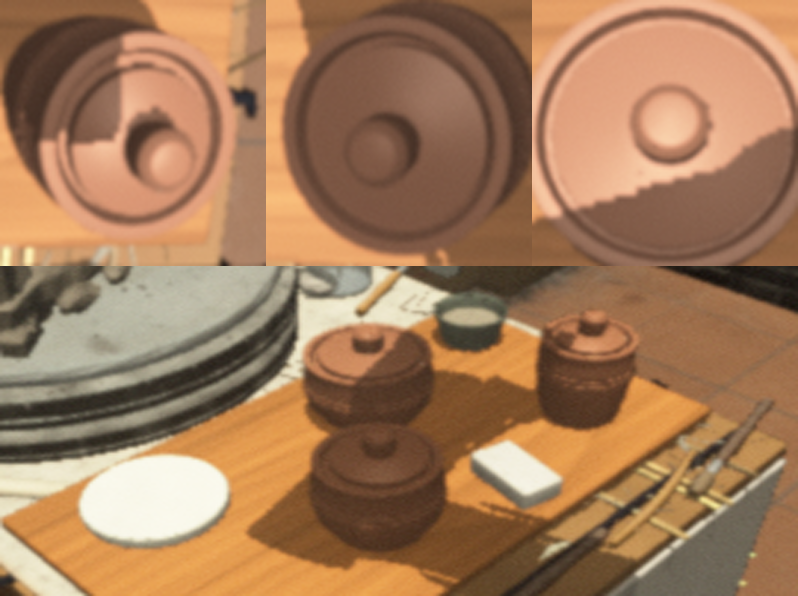

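All three lids lie inside their recesses, level, with the gap visible all round; the bat is empty, and the cup and block are where they were.

```bash
python3 -c "
from plant import close_job
print(close_job())"
```

```text
the job is handed in; nothing more can be done
None
```

The job is handed in at about 31 s of the 99 s: in the last pictures all three lids lie level in their own pots and the pots stand upright, though the hand-in returned no verdict.

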